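# Fit the shelf plate under the lips of a water bath

### The job

Pick up the slotted shelf plate by its handle and fit it into the water bath under both lips: go in tilted, near end first, tuck that end under the lip on the robot's side until it meets the stop there, swing the far end down past the far lip, then slide the plate away from the robot until it is home against the far stop, lying flat on both ledges, and let go. Work gently by feel, never forcing the plate against the bath (10 to 15 N is plenty), and leave the other things on the bench where they are.

Things in the scene. Friction and masses are not known exactly. Their poses are not given: they have to be found in the camera images.
- bath: Drained bench-top water bath, fixed to the bench: 340 mm long (its x), 176 wide (its y), 134 tall. Origin: centre of its underside, on the bench; x points away from the robot (yaw within 0.2 rad), z up; control panel on the -x end. Side walls inside at y = +-66 mm. A level rubber-faced ledge at each end, tops at z = 108 mm, |x| from 50 to 155 mm. More than 30 N from the plate spoils it.
- opening (a point): Nominal centre of the opening, at the collar's top, z = 134 mm in the bath. The steel collar (4 mm thick, underside z = 130) has a lip at each end, overhanging the ledges; opening between lip edges 160 mm along x, 132 mm along y. The collar is adjustable: lips and pocket stop together sit up to 17 mm off nominal along x, either way. NOT included in this pose; to be felt. It is clamped.
- near_pocket (a point): Nominal foot of the pocket stop, at x = -122, z = 108 mm in the bath: an upright face under the near (robot-side) lip, 42 mm behind the lip's edge, fixed to the collar and so really up to 17 mm nearer or farther along x than this. Only with the plate's near end within 2 mm of this stop does its far end clear the far lip.
- home_stop (a point): Foot of the upright home stop under the far lip, fixed to the tank, at x = +100, z = 108 mm in the bath (exact, the collar's play does not move it). When home, the plate's far end touches it, so that the plate's centre is at x = 0, and both ends lie under the lips on the ledges.
- plate_handle (a point): Centre of the handle of the loose slotted metal shelf plate lying flat on the bench. Plate 200 (its x) by 120 (its y) by 6 mm, 0.35 to 0.5 kg. Handle: crossbar 14 mm thick (y), 70 long (x), 20 tall, on two 10 mm posts at x = +-28 mm. This point is 50 mm above the centre of the plate's underside; axes as the plate's, z up. Its x starts within 0.6 rad of the bath's x; ends alike.
- plate: The same shelf plate; origin at the centre of its underside, axes as for plate_handle.
- plate_end_a (a point): Middle of the plate's -x end edge, at mid thickness (3 mm above the underside).
- plate_end_b (a point): Middle of the plate's +x end edge, at mid thickness.
- reagent: Bystander, to be left alone: amber bottle, 68 mm across, 160 mm tall; origin at its foot.
- flask: Bystander, to be left alone: conical glass flask, 76 mm across, 110 mm tall; origin at its foot.
- beaker: Bystander, to be left alone: small open beaker, 60 mm across, 70 mm tall, between bath and plate places; origin at its foot.
- stopper: Bystander, to be left alone: glass stopper, 44 mm across, 36 mm tall; origin at its foot.
- weight: Bystander, to be left alone: brass weight, 32 mm across, 42 mm tall; origin at its foot.
- spatula: Bystander, to be left alone: spatula lying down, 160 mm long.
- washbottle: Bystander, to be left alone: white bottle, 60 mm across, 140 mm tall; origin at its foot.

How it is judged:
By the outcome, as a careful person would: the job done as asked, in the order asked, and still so for the second after the job is handed in, with the robot touching nothing.
It also fails if it takes over 61 s, if anything falls off the work surface, if the arm or the gripper's body presses on something with over 40 N, if the wrist force passes 120 N, or if a joint passes its speed limit or range.

### The arm

A 7-joint arm with a two-finger parallel gripper is mounted at the origin on the work surface. World frame = base frame: x ahead of the robot, y to its left, z up, the work surface at z = 0. Lengths are in m, angles in rad, forces in N, time in s.
With the tool pointing down it reaches from about 0.4 to 0.875 m from the base axis. Payload 6.5 kg.
Tool frame: the origin (TCP) lies at the very end of the fingers, on their centre line; the grasp point (between the pads) lies 19 mm behind it; y points along the fingers, x is the direction in which the jaws open and shut, and the axes are right-handed (so a half turn about y gives the same grasp; the last joint's range is limited). The gripper opens to 85 mm and grips with 20 to 120 N. Pads are 22 mm wide; open, the fingers measure 114 mm over their backs; the gripper's body (76 mm by 85 mm) begins 54 mm behind the grasp point. The pads swing forward as they close: fully open they stand 13 mm farther back than shut.
Start: joints at [1.206, 0.536, -0.004, 1.538, 0.003, 1.067, -0.071], TCP at [0.191, -0.621, 0.231] pointing down, gripper open.
Joint ranges: [-2.7, 2.7], [-0.37, 2.16], [-1.27, 1.26], [0.24, 2.4], [-1.31, 4.45], [0.19, 1.91], [-2.76, 2.76]. Speed limits (rad/s): [2.39, 2.39, 3.14, 3.14, 3.14, 3.14, 3.14].

### API

Orientations are given as a unit quaternion [w, x, y, z].
In Python, from station import robot, grip, planner, viewer, job gives the robot as it stands. The module is installed in compiled form; this text tells all that it offers. Calls block until the motion is done:
- robot.move_to(position, orientation): joint-space move of the TCP to a pose.
- robot.movel(position, rot=None, max_speed=0.15, max_force=None): straight line of the TCP; rot=None keeps the orientation; max_speed is the mean speed in m/s. With max_force (N) it stops when the force on the tool has changed by that much, and returns True; else False.
- robot.movej(angles): joint-space move.
- grip(opening, effort=None): opening from 0.0 (shut) to 1.0 (fully open); effort is the grip in N (None keeps the last); returns when the fingers have stopped.
- robot.wait(seconds).
- planner.ik(position, orientation): joint angles nearest the present ones, or None.
- robot.sense(): the state.
- viewer.capture(name): name is "side" or "top"; returns a dict with "image" (480x640x3 uint8, red, green, blue), "depth" (480x640 float32, m along the optical axis (not along the pixel's ray), 0 where there is no reading), "camera_matrix" (3x3 intrinsics, pixels), "k1" (the pictures are not rectified: a ray, as slopes to the right and down, at radius r is drawn at 1 + k1 r^2 times it, then the intrinsics apply), "world_from_camera" (4x4, takes a point from camera to world coordinates). Camera axes: x right, y down, z forward; pixel columns grow to the right and rows downward; lengths in m; the calibration is good to about 2 mm. A picture is of the moment at which its call begins.
A pose or a line that the arm cannot do raises robot.PlanningError and nothing moves.
- job.job_done(): hands the job in, once; it reports no verdict.
The state is a dict: "time_s": time; "qpos": joint angles; "joint_velocities": joint speeds; "joint_efforts": joint torques, N m; "ee_pos": TCP position; "ee_rot": TCP orientation; "contact_force": force on the tool from outside, world axes, zero at the start; "moment": the same for the moment, N m; "finger_gap": opening from 0.0 (shut) to 1.0 (fully open).
Only numpy, scipy, OpenCV 4.12 (cv2) and the standard library are available. Lean on these libraries where they do the work, as an engineer would, in place of code of your own. Each camera call takes 0.05 s, during which the arm holds its last target. There are 200 camera calls.

## Working session

There is one attempt and no reset: what is moved stays moved. The work goes in short steps, each a Python script; the robot and the scene stay as the last script left them, time stands still between calls to the robot, and variables do not carry over. Pictures are saved under pics/ and viewed, about 8 in all and at most 12, crops included, and the job is handed in when it is done.

```bash
mkdir -p pics; ls; python3 - <<'E'
from station import robot, viewer
import cv2,numpy as np
s=robot.sense(); print(s['time_s'],s['ee_pos'],s['ee_rot'],s['contact_force'])
for n in('side','top'):
    c=viewer.capture(n); cv2.imwrite(f'pics/{n}0.png',c['image'][:,:,::-1]); np.savez(f'{n}0.npz',**c)
    print(n,c['camera_matrix'].round(1).tolist(),c['k1'],c['world_from_camera'].round(3).tolist())
E
```

```text
pics
0.0 [ 0.19114111 -0.62058834  0.23038036] [ 0.56921747 -0.56853472  0.42050809 -0.4194433 ] [0.41140143 0.56196458 0.34389177]
side [[546.5, 0.0, 317.9], [0.0, 546.5, 246.8], [0.0, 0.0, 1.0]] -0.12032288327303814 [[0.992, -0.103, 0.067, 0.476], [-0.122, -0.745, 0.656, -0.808], [-0.018, -0.659, -0.752, 1.02], [0.0, 0.0, 0.0, 1.0]]
top [[436.7, 0.0, 320.8], [0.0, 436.7, 230.1], [0.0, 0.0, 1.0]] -0.08910153573957126 [[-0.022, -0.995, 0.095, 0.453], [-0.999, 0.019, -0.026, 0.007], [0.024, -0.096, -0.995, 1.395], [0.0, 0.0, 0.0, 1.0]]
```

View pics/top0.png

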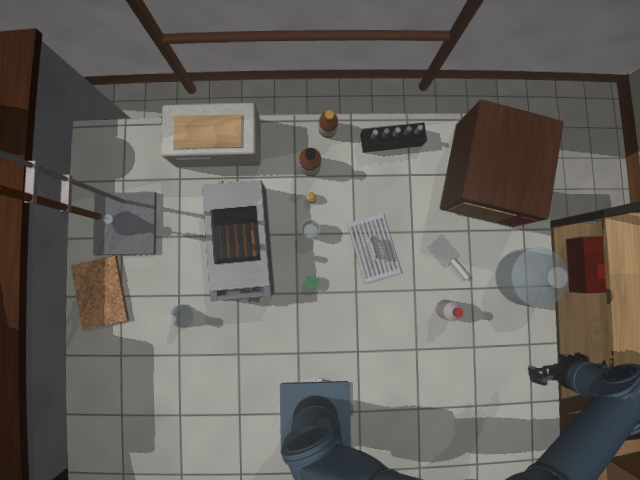

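View pics/side0.png

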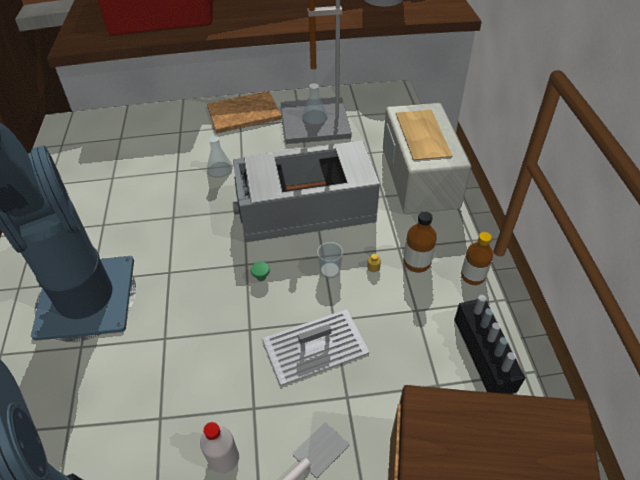

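The top view shows the bath at about (238,240), the plate at about (375,248) with its handle near (383,247), and the beaker, stopper and small weight between them at columns 305-312. The side view agrees. Next I'll measure from the point clouds.

```bash
cat > util.py <<'E'
import numpy as np, cv2
def cloud(c):
    """world xyz for each pixel (480,640,3); nan where no depth"""
    v,u=np.mgrid[0:480,0:640].astype(np.float32); k=float(c['k1'])
    p=cv2.undistortPoints(np.stack([u,v],-1).reshape(-1,1,2),c['camera_matrix'],np.array([k,0,0,0.])).reshape(480,640,2)
    d=np.where(c['depth']>0,c['depth'],np.nan)
    P=np.dstack([p*d[...,None],d]); T=c['world_from_camera']
    return P@T[:3,:3].T+T[:3,3]
def box(P,m):
    m=cv2.morphologyEx(m.astype(np.uint8),cv2.MORPH_OPEN,np.ones((2,2)))>0
    Q=P[m][:,:2].astype(np.float32)
    r=cv2.minAreaRect(Q*1000); return np.round(r[0],1),np.round(r[1],1),round(r[2],2),len(Q)
E
python3 - <<'E'
import numpy as np,cv2
from util import *
for n in('top','side'):
    c=np.load(n+'0.npz'); P=cloud(c); x,y,z=np.moveaxis(P,-1,0)
    img=c['image'].astype(int)
    reg=(x>.3)&(x<.65)&(y>-.32)&(y<-.1)
    bench=(x>.2)&(x<.3)&(y>-.3)&(y<0); print(n,'bench z',np.nanmedian(z[bench]).round(4),np.nanstd(z[bench]).round(4))
    print('plate',box(P,reg&(z>.004)&(z<.013)))
    print('handle',box(P,reg&(z>.035)&(z<.075)), np.nanpercentile(z[reg],99.5))
    rb=(x>.2)&(x<.72)&(y>.1)&(y<.42)
    for lo,hi in((.12,.145),(.06,.12)):
        m=rb&(z>lo)&(z<hi); print('bath',lo,box(P,m),np.nanmedian(z[m]).round(4))
    m=rb&(z<.125)&(z>.0)&(x>.38)
    np.save(n+'P.npy',P)
    # crop of bath
im=cv2.imread('pics/top0.png')
cv2.imwrite('pics/c1.png',np.hstack([cv2.resize(im[170:310,190:290],None,fx=4,fy=4,interpolation=cv2.INTER_CUBIC),cv2.resize(im[170:310,295:390+5],None,fx=4,fy=4,interpolation=cv2.INTER_CUBIC)]))
E
```

```text
top bench z -0.0007 0.0029
plate (array([ 521.8, -200.4]), array([199.5, 122.4]), 15.24, 549)
handle (array([ 522.6, -203.5]), array([71.3, 25.9]), 15.17, 123) 0.06094300369730948
bath 0.12 (array([543.9, 235.2]), array([343.7, 202.3]), 4.2, 4277) 0.1331
bath 0.06 (array([nan, nan]), array([0., 0.]), 0.0, 1680) 0.1068
side bench z 0.0005 0.002
plate (array([nan, nan]), array([nan,  0.]), nan, 2519)
handle (array([ 527.2, -182.9]), array([92.5, 13.7]), 38.85, 360) 0.061146453839995785
bath 0.12 (array([582.5, 284.7]), array([478.4, 175.5]), 28.29, 4592) 0.1338
bath 0.06 (array([428.3, 268. ]), array([259.8, 581. ]), 43.64, 4255) 0.0988
```

View pics/c1.png

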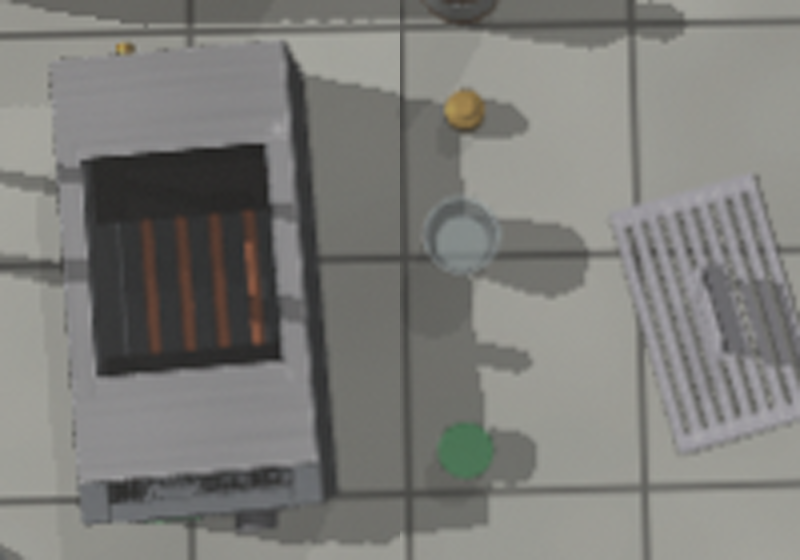

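The crop shows the opening edges clearly: the dark area runs from rows 150 to 370 of the left crop, and the panel is at its lower end. I'll refine the bath, opening and plate by contours cast onto planes.

```bash
cat >> util.py <<'E'
def rays(c,uv,h):
    p=cv2.undistortPoints(np.asarray(uv,np.float32).reshape(-1,1,2),c['camera_matrix'],np.array([float(c['k1']),0,0,0.])).reshape(-1,2)
    T=c['world_from_camera']; d=np.c_[p,np.ones(len(p))]@T[:3,:3].T; o=T[:3,3]
    return (o+d*((h-o[2])/d[:,2])[:,None])[:,:2]
def rect(c,mask,h,close=0):
    m=mask.astype(np.uint8)
    m=cv2.morphologyEx(m,cv2.MORPH_OPEN,np.ones((3,3)))
    if close: m=cv2.morphologyEx(m,cv2.MORPH_CLOSE,np.ones((close,close)))
    cs,_=cv2.findContours(m,cv2.RETR_EXTERNAL,cv2.CHAIN_APPROX_NONE)
    k=max(cs,key=cv2.contourArea)[:,0]
    r=cv2.minAreaRect((rays(c,k,h)*1000).astype(np.float32))
    return np.round(r[0],1),np.round(r[1],1),round(r[2],2)
E
python3 - <<'E'
import numpy as np,cv2
from util import *
from station import planner
for n in('top','side'):
    c=np.load(n+'0.npz'); P=np.load(n+'P.npy'); x,y,z=np.moveaxis(P,-1,0)
    g=cv2.cvtColor(c['image'],cv2.COLOR_RGB2GRAY)
    near=lambda cx,cy,r:(abs(x-cx)<r)&(abs(y-cy)<r)
    top=(z>.125)&(z<.15)&near(.544,.235,.2)
    print(n,'bath top',rect(c,top,.134,9))
    hole=near(.55,.24,.13)&((z<.12)|(g<70))&(g<110)
    hole&=(abs(y-.24-np.tan(.073)*(x-.55))<.075)
    print('hole',rect(c,hole,.134,5))
    pl=near(.522,-.2,.16)&(z>.003)&(z<.075)&(g>0)
    print('plate',rect(c,pl&(z<.02),.006,9))
    hd=near(.522,-.2,.08)&(z>.048)&(z<.075)
    print('handle',rect(c,hd,.06), 'z',np.nanmedian(z[hd]))
    cv2.imwrite(f'pics/m_{n}.png',(top*90+hole*160).astype(np.uint8))
E
```

```text
top bath top (array([551.5, 221.1]), array([338.1, 174.5]), 4.08)
hole (array([564.9, 223.4]), array([160.5, 132.4]), 4.09)
plate (array([ 620. , -196.7]), array([74.5, 16.2]), 88.95)
handle (array([ 524.9, -195.8]), array([70. , 15.5]), 14.9) z 0.059441463438354436
side bath top (array([551.3, 214.3]), array([338.3, 183.5]), 3.93)
hole (array([566.1, 216.7]), array([158.3, 123. ]), 4.31)
plate (array([ 527.1, -199.7]), array([201.1, 124.9]), 15.28)
handle (array([ 525.3, -202.6]), array([71.6, 21.6]), 14.88) z 0.05927790596196858
```

Bath centre is about (0.5515, 0.221) with yaw 0.071, and the opening sits about 13 mm toward +x. The plate is at about (0.525, -0.199) with yaw 0.26. Now I'll grasp it.

```bash
cat >> util.py <<'E'
from scipy.spatial.transform import Rotation as Ro
H=0.033   # TCP above the plate's underside
BY=0.0715; B0=np.array([.5515,.2212,0])
def tool(yaw,tilt,flip):
    """plate rotation and tool quaternion; tilt>0 = far (+x) end up"""
    Rp=Ro.from_euler('z',yaw)*Ro.from_euler('y',-tilt)
    x,y,z=Rp.as_matrix().T
    s=-1 if flip else 1
    q=Ro.from_matrix(np.c_[s*y,-z,-s*x]).as_quat()
    return Rp,np.r_[q[3],q[:3]]
def tcp_from_plate(p,yaw,tilt,flip):
    Rp,q=tool(yaw,tilt,flip); return np.asarray(p)+Rp.apply([0,0,H]),q
def tcp_from_near(nb,tilt,flip,dx=0.,yaw=BY,b0=None):
    """TCP pose with the plate's near lower edge (middle) at bath coords nb; dx = in-hand offset"""
    Rp,q=tool(yaw,tilt,flip); w=(B0 if b0 is None else b0)+Ro.from_euler('z',BY).apply(nb)
    return w+Rp.apply([.1+dx,0,H]),q
def st(robot,tag=''):
    s=robot.sense(); print(tag,round(s['time_s'],2),'p',s['ee_pos'].round(4),'F',s['contact_force'].round(1),'M',s['moment'].round(2),'gap',round(s['finger_gap'],3)); return s
E
python3 - <<'E'
from util import *
from station import robot,grip,planner
sol={}
for f in(0,1):
    a=planner.ik(*tcp_from_plate([.525,-.199,.2],.26,0,f)); 
    p,q=tcp_from_near([-.085,0,.15],.26,f); b=planner.ik(p,q)
    print(f,None if a is None else a.round(2),None if b is None else b.round(2)); sol[f]=(a,b)
f=min((f for f in(0,1) if sol[f][0] is not None and sol[f][1] is not None),key=lambda f:max(abs(sol[f][0][6]),abs(sol[f][1][6])))
print('flip',f); open('flip','w').write(str(f))
robot.move_to(*tcp_from_plate([.525,-.199,.15],.26,0,f)); st(robot,'above')
p,q=tcp_from_plate([.525,-.199,0],.26,0,f)
print(robot.movel(p,q,max_speed=.12,max_force=12)); st(robot,'down')
from station import viewer
cv2.imwrite('pics/g_side.png',viewer.capture('side')['image'][220:420,200:440,::-1].repeat(3,0).repeat(3,1)[:600])
E
```

```text
0 [ 0.87  0.5  -0.79  1.74  0.4   1.07  1.78] [ 0.28  0.58 -1.06  1.88  0.87  0.9   0.45]
1 [ 0.46  0.39 -0.22  1.77  0.1   0.99 -1.12] [ 0.1   0.47 -0.78  1.89  0.67  0.78 -2.54]
flip 0
above 2.05 p [ 0.5247 -0.2002  0.1829] F [ 0.1 -0.3  0.6] M [-0.03 -0.05  0.01] gap 1.0
False
down 3.45 p [ 0.5256 -0.1991  0.0337] F [0.6 0.6 0.2] M [-0.02  0.03 -0.05] gap 0.998
```

View pics/g_side.png

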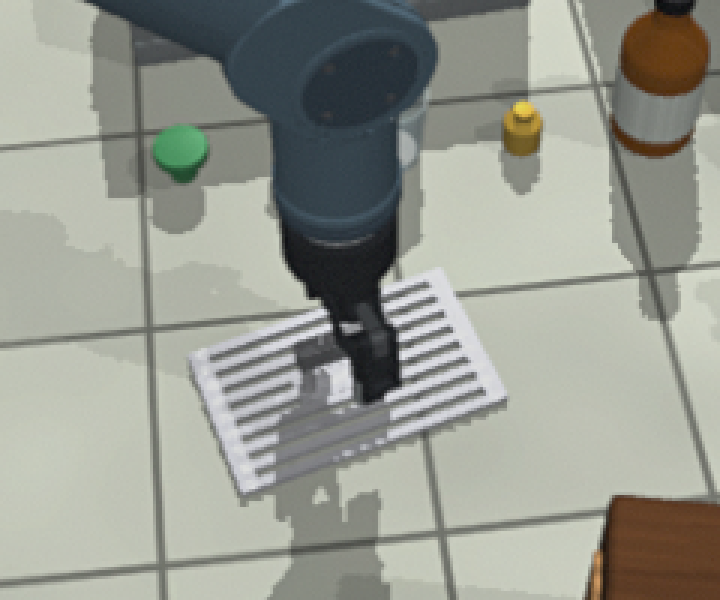

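The fingers straddle the handle bar, so I'll grip, lift, and stage above the bath.

```bash
python3 - <<'E'
from util import *
from station import robot,grip,planner,viewer
f=int(open('flip').read())
grip(0.0,100); st(robot,'grip')
s=robot.sense(); p=np.array(s['ee_pos'])
robot.movel(p+[0,0,.2],max_speed=.2); st(robot,'lift')
robot.move_to(*tcp_from_near([-.056,0,.20],.26,f)); st(robot,'stage')
for n in('side','top'):
    c=viewer.capture(n); np.savez(f'{n}1.npz',**c); cv2.imwrite(f'pics/{n}1.png',c['image'][:,:,::-1])
a=cv2.imread('pics/side1.png')[60:280,190:430]; b=cv2.imread('pics/top1.png')[150:310,170:310]
a=cv2.resize(a,(436,400)); b=cv2.resize(b,(350,400)); cv2.imwrite('pics/s1.png',np.hstack([a,b]))
E
```

```text
grip 4.16 p [ 0.5251 -0.1991  0.0333] F [-1.1  0.6  5.3] M [0.03 0.27 0.01] gap 0.145
lift 5.31 p [ 0.5241 -0.199   0.2319] F [ 0.2  0.7 -4.2] M [ 0.03  0.04 -0.04] gap 0.143
stage 6.88 p [0.5841 0.2216 0.2571] F [ 0.6  0.6 -4.2] M [-0.03  0.55 -0.01] gap 0.142
```

View pics/s1.png

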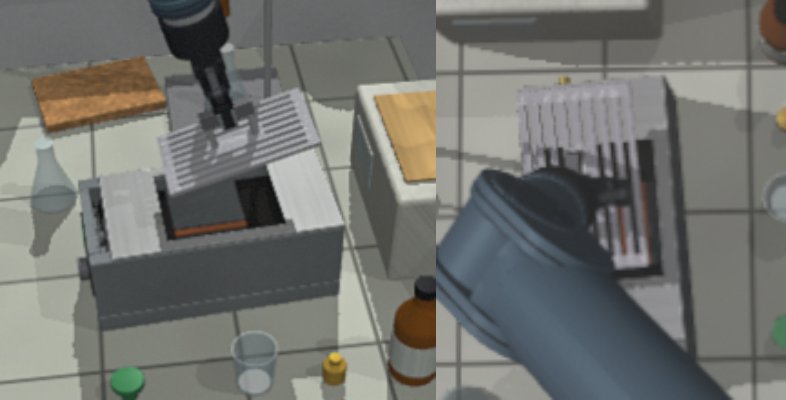

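The plate is held firmly and tilted over the opening, near end low. I'll measure the pose in the hand from this capture.

```bash
python3 - <<'E'
from util import *
from station import robot
s=robot.sense(); Rp,_=tool(BY,.26,0)
o=np.array(s['ee_pos'])-Rp.apply([0,0,H])
print('tilt actual deg',np.degrees(Ro.from_quat(np.r_[s['ee_rot'][1:],s['ee_rot'][0]]).as_matrix()[:,1]))
for n in('side','top'):
    c=np.load(n+'1.npz'); P=cloud(c)
    L=Rp.inv().apply((P-o).reshape(-1,3)).reshape(P.shape)   # plate frame as commanded
    g=cv2.cvtColor(c['image'],cv2.COLOR_RGB2GRAY)
    m=(abs(L[...,0])<.13)&(abs(L[...,1])<.085)&(abs(L[...,2]-.006)<.012)&(g>105)
    m=cv2.morphologyEx(m.astype(np.uint8),cv2.MORPH_OPEN,np.ones((2,2)))>0
    Q=L[m]; A=np.c_[Q[:,:2],np.ones(len(Q))]; k=np.linalg.lstsq(A,Q[:,2],rcond=None)[0]
    r=cv2.minAreaRect((Q[:,:2]*1000).astype(np.float32))
    print(n,len(Q),'plane slopes deg, z0',np.degrees(k[:2]).round(2),k[2].round(4),'x',np.percentile(Q[:,0],[1,99]).round(4),'y',np.percentile(Q[:,1],[1,99]).round(4),np.round(r[0],1),np.round(r[1],1),round(r[2],2))
E
```

```text
tilt actual deg [ 14.66900521   0.96399132 -55.37776952]
 ** On entry to DLASCL parameter number  4 had an illegal value
 ** On entry to DLASCL parameter number  4 had an illegal valueTraceback (most recent call last):
  File "<stdin>", line 12, in <module>
    x, resids, rank, s = _umath_linalg.lstsq(a, b, rcond,
                         ~~~~~~~~~~~~~~~~~~~^^^^^^^^^^^^^
                                             signature=signature)
                                             ^^^^^^^^^^^^^^^^^^^^
    raise LinAlgError("SVD did not converge in Linear Least Squares")
numpy.linalg.LinAlgError: SVD did not converge in Linear Least Squares
```

```bash
python3 - <<'E'
from util import *
from station import robot
s=robot.sense(); Rp,_=tool(BY,.26,0)
o=np.array(s['ee_pos'])-Rp.apply([0,0,H])
for n in('side','top'):
    c=np.load(n+'1.npz'); P=cloud(c)
    L=Rp.inv().apply((P-o).reshape(-1,3)).reshape(P.shape)
    g=cv2.cvtColor(c['image'],cv2.COLOR_RGB2GRAY)
    m=(abs(L[...,0])<.13)&(abs(L[...,1])<.085)&(abs(L[...,2]-.006)<.012)&(g>105)
    m&=cv2.morphologyEx(m.astype(np.uint8),cv2.MORPH_OPEN,np.ones((3,3)))>0
    Q=L[m]; A=np.c_[Q[:,:2],np.ones(len(Q))]; k=np.linalg.lstsq(A,Q[:,2],rcond=None)[0]
    r=cv2.minAreaRect((Q[:,:2]*1000).astype(np.float32))
    print(n,len(Q),'slopes deg, z0',np.degrees(k[:2]).round(2),k[2].round(4),'x',np.percentile(Q[:,0],[1,99]).round(4),'y',np.percentile(Q[:,1],[1,99]).round(4),np.round(r[0],1),np.round(r[1],1),round(r[2],2))
E
```

```text
side 1670 slopes deg, z0 [ 0.22 -0.21] 0.0055 x [-0.0968  0.0996] y [-0.0613  0.0585] [ 1.3 -0.1] [127.6 199.5] 89.62
top 1007 slopes deg, z0 [-0.07 -0.2 ] 0.0051 x [-0.0965  0.1002] y [-0.0592  0.0609] [0.7 1.4] [122.4 199.8] 89.49
```

In the hand the plate is aligned to within 1.5 mm and 0.5°. Next I'll lower it into the opening by feel.

```bash
python3 - <<'E'
from util import *
from station import robot
DX=-.001
go=lambda x,z,t,v,F,y=0.: robot.movel(*tcp_from_near([x,y,z],t,0,DX),max_speed=v,max_force=F)
st(robot,'0')
if go(-.056,.122,.26,.06,6): st(robot,'EARLY')
else:
    st(robot,'1'); h=go(-.056,.100,.26,.015,4); s=st(robot,f'ledge {h}')
    p,_=tcp_from_near([-.056,0,0],.26,0,DX); print('ledge z felt (nom .108)',round(s['ee_pos'][2]-p[2],4))
E
```

```text
0 6.98 p [0.5842 0.2217 0.2572] F [-0.1 -0.4 -4.1] M [-0.06  0.58 -0.01] gap 0.148
1 8.44 p [0.5829 0.2236 0.1798] F [-0.1  0.1 -3.7] M [-0.04  0.52  0.  ] gap 0.144
ledge True 9.4 p [0.5831 0.2234 0.1647] F [2.9 0.4 3. ] M [0.08 0.17 0.03] gap 0.145
ledge z felt (nom .108) 0.1073
```

```bash
python3 - <<'E'
from util import *
from station import robot
DX=-.001
def go(x,z,t,v,F,y=0.):
    h=robot.movel(*tcp_from_near([x,y,z],t,0,DX),max_speed=v,max_force=F)
    s=st(robot,f'{h}'); d=Ro.from_euler('z',-BY).apply(np.array(s['ee_pos'])-tcp_from_near([x,y,z],t,0,DX)[0]); print('   near at',(np.array([x,y,z])+d).round(4)); return h
go(-.056,.1095,.24,.02,10)
if not go(-.085,.1095,.24,.03,5): go(-.130,.1095,.24,.015,5)
E
```

```text
False 9.7 p [0.5832 0.223  0.1642] F [ 0.7 -0.4 -4. ] M [-0.01  0.52  0.01] gap 0.142
   near at [-0.0566 -0.0005  0.1086]
False 10.82 p [0.555  0.2214 0.1651] F [ 0.7  0.1 -5.1] M [-0.08  0.55  0.01] gap 0.142
   near at [-0.0848 -0.      0.1096]
True 12.43 p [0.5333 0.2198 0.1656] F [ 3.6  1.7 -1.8] M [ 0.39 -0.6  -0.06] gap 0.148
   near at [-1.066e-01 -1.000e-04  1.100e-01]
```

It met the stop at near-end x ≈ -0.107, which agrees with the vision estimate (collar about +14 mm). Now I'll swing the far end down.

```bash
cat >> util.py <<'E'
DX=-.001
def go(robot,x,z,t,v,F,y=0.):
    P,q=tcp_from_near([x,y,z],t,0,DX)
    h=robot.movel(P,q,max_speed=v,max_force=F)
    s=st(robot,f'{h}'); d=Ro.from_euler('z',-BY).apply(np.array(s['ee_pos'])-P)
    a=-Ro.from_quat(np.r_[s['ee_rot'][1:],s['ee_rot'][0]]).as_matrix()[:,1]
    print('   near at',(np.array([x,y,z])+d).round(4),'tilt',np.arctan2(-a[0],a[2]).round(3),'of',t); return h
E
python3 - <<'E'
from util import *
from station import robot
S=-.1080
for t in(.18,.12,.09,.06):
    if go(robot,S+.006*np.sin(t),.1092,t,.015,6): break
E
```

```text
False 13.02 p [0.5363 0.2198 0.1591] F [ 4.4  0.2 -2.5] M [-0.02 -0.77 -0.06] gap 0.143
   near at [-0.1068 -0.0003  0.1089] tilt 0.179 of 0.18
False 13.57 p [0.5387 0.2201 0.1538] F [ 4.1  0.  -4.2] M [-0.06 -1.02 -0.05] gap 0.147
   near at [-0.1072 -0.0002  0.1092] tilt 0.12 of 0.12
False 13.93 p [0.5398 0.2202 0.151 ] F [ 5.5  0.4 -4.6] M [-0.1  -1.18 -0.09] gap 0.145
   near at [-0.1074 -0.0002  0.1092] tilt 0.09 of 0.09
False 14.28 p [0.5408 0.2203 0.1481] F [ 5.5 -1.6 -4.5] M [-0.12 -1.18 -0.08] gap 0.143
   near at [-0.1076 -0.0002  0.1092] tilt 0.061 of 0.06
```

```bash
python3 - <<'E'
from util import *
from station import robot,viewer
S=-.1078
ok=True
for t in(.03,0.):
    if go(robot,S+.006*np.sin(t),.1090,t,.015,6): ok=False;break
if ok: go(robot,S+.0005,.1040,0,.01,4)
c=viewer.capture('side'); cv2.imwrite('pics/s2.png',cv2.resize(c['image'][120:270,200:400,::-1],(800,600),interpolation=cv2.INTER_CUBIC))
E
```

```text
False 14.66 p [0.5419 0.2204 0.1451] F [ 4.7 -0.9 -3.5] M [-0.16 -1.15 -0.12] gap 0.143
   near at [-1.076e-01 -1.000e-04  1.091e-01] tilt 0.031 of 0.03
False 15.02 p [0.5428 0.2204 0.1421] F [ 4.8 -1.3 -3.1] M [-0.19 -1.21 -0.04] gap 0.144
   near at [-0.1077 -0.0002  0.1091] tilt 0.001 of 0.0
True 15.3 p [0.543  0.2205 0.1413] F [-1.1 -0.1  5.2] M [-0.08  0.33 -0.04] gap 0.144
   near at [-1.075e-01 -1.000e-04  1.083e-01] tilt 0.001 of 0
```

View pics/s2.png

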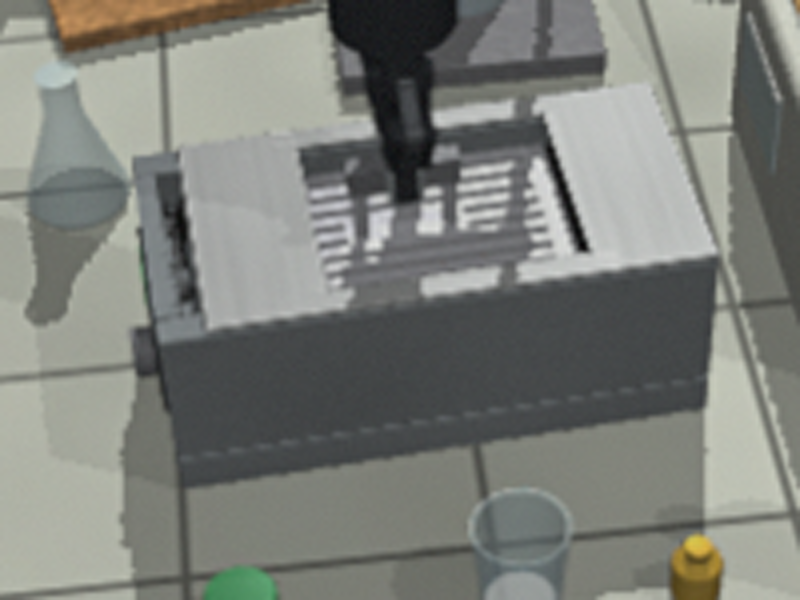

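The plate is down inside the opening, with its far edge clear of the far lip at about (560,210). Now I'll slide it to the home stop.

```bash
python3 - <<'E'
from util import *
from station import robot,viewer
st(robot,'hold')
go(robot,-.1075,.1086,0,.01,8)
if go(robot,-.085,.1086,0,.012,7):
    robot.wait(.3); st(robot,'held')
E
```

```text
hold 15.35 p [0.543  0.2205 0.1413] F [-0.7 -1.1  6.5] M [-0.05  0.33  0.03] gap 0.146
True 15.56 p [0.543  0.2204 0.1413] F [-0.8 -0.4  5.1] M [-0.    0.29  0.01] gap 0.145
   near at [-0.1075 -0.0002  0.1083] tilt 0.001 of 0
True 15.99 p [0.543  0.2204 0.1413] F [-0.4 -0.7  3.5] M [-0.04  0.07 -0.01] gap 0.143
   near at [-0.1076 -0.0002  0.1083] tilt -0.002 of 0
held 16.29 p [0.543  0.2204 0.1413] F [-0.9 -0.4  5.2] M [-0.07  0.19 -0.05] gap 0.143
```

The force change came from unloading the ledge, not from contact. I'll raise first without the limit, then slide.

```bash
python3 - <<'E'
from util import *
from station import robot,viewer
go(robot,-.1072,.1088,0,.01,None)
if go(robot,-.085,.1088,0,.012,7):
    robot.wait(.2); st(robot,'held')
E
```

```text
False 16.54 p [0.543  0.2204 0.1413] F [ 0.2 -0.2 -2. ] M [ 0.09 -0.19 -0.  ] gap 0.145
   near at [-0.1076 -0.0002  0.1083] tilt -0.001 of 0
True 17.43 p [0.5501 0.221  0.1413] F [-0.6  0.1  3.6] M [ 0.02 -0.08 -0.03] gap 0.142
   near at [-1.004e-01 -1.000e-04  1.083e-01] tilt -0.003 of 0
held 17.63 p [0.5501 0.221  0.1413] F [0.6 0.4 5.6] M [-0.01 -0.11  0.01] gap 0.145
```

It stopped at near x = -0.1004 where home is -0.100, but Fx reads about zero. I'll push once more to confirm it is the stop.

```bash
python3 - <<'E'
from util import *
from station import robot,viewer
go(robot,-.1004,.1092,0,.01,None)
h=go(robot,-.090,.1092,0,.010,7)
robot.movel(np.array(robot.sense()['ee_pos'])+Ro.from_euler('z',BY).apply([.0012,0,0]),max_speed=.01,max_force=12); st(robot,'press')
E
```

```text
False 18.04 p [0.5496 0.2206 0.1415] F [-1.2  0.5 -4. ] M [0.   0.01 0.01] gap 0.149
   near at [-0.101  -0.0005  0.1085] tilt -0.001 of 0
True 18.46 p [0.5499 0.2209 0.1413] F [-0.2 -0.8  3.3] M [ 0.09 -0.03  0.  ] gap 0.142
   near at [-0.1006 -0.0002  0.1083] tilt -0.004 of 0
press 18.87 p [0.5501 0.221  0.1413] F [-5.  -0.7  4.4] M [-0.07  0.67 -0.02] gap 0.145
```

Friction with the rubber makes this ambiguous, so I'll lift it 2 mm clear of the ledges and push again.

```bash
python3 - <<'E'
from util import *
from station import robot,viewer
go(robot,-.1010,.1110,0,.01,None)
h=go(robot,-.085,.1110,0,.010,6)
robot.wait(.1); st(robot,'held')
E
```

```text
False 19.33 p [0.5495 0.2208 0.1437] F [ 0.1  0.1 -4.1] M [ 0.   -0.03  0.03] gap 0.135
   near at [-0.101  -0.0003  0.1107] tilt -0.0 of 0
True 19.86 p [0.5494 0.2206 0.1428] F [-1.2 -0.7 -4.3] M [ 0.06 -0.03  0.03] gap 0.147
   near at [-0.1011 -0.0005  0.1098] tilt -0.004 of 0
held 19.96 p [0.5488 0.22   0.142 ] F [-0.1  0.2 -4.1] M [ 0.06 -0.08 -0.01] gap 0.144
```

```bash
python3 - <<'E'
from util import *
from station import robot,viewer
for x in(-.1020,-.1010,-.1003,-.0997,-.0991,-.0985):
    go(robot,x,.1105,0,.01,None); robot.wait(.15); s=st(robot,' settled')
    if s['contact_force'][0]<-7: break
E
```

```text
False 20.26 p [0.5483 0.221  0.1434] F [ 0.6 -0.2 -4.1] M [ 0.01  0.   -0.02] gap 0.146
   near at [-0.1022 -0.      0.1104] tilt -0.0 of 0
 settled 20.41 p [0.5485 0.2209 0.1434] F [ 0.4 -0.3 -4.4] M [-0.01 -0.03 -0.01] gap 0.147
False 20.66 p [0.5496 0.221  0.1435] F [ 0.9 -0.3 -4.5] M [0.   0.02 0.01] gap 0.145
   near at [-1.009e-01 -1.000e-04  1.105e-01] tilt 0.0 of 0
 settled 20.81 p [0.5495 0.2211 0.1435] F [ 0.6  0.8 -5.3] M [ 0.02  0.02 -0.01] gap 0.142
False 21.06 p [0.5503 0.2211 0.1435] F [ 0.1  0.1 -4.4] M [ 0.01 -0.01  0.02] gap 0.144
   near at [-0.1002  0.      0.1105] tilt 0.0 of 0
 settled 21.21 p [0.5502 0.2211 0.1435] F [ 0.3 -0.3 -4.7] M [ 0.02 -0.01  0.02] gap 0.143
False 21.46 p [0.5503 0.2212 0.1434] F [-3.   0.  -3.6] M [-0.07  0.51 -0.11] gap 0.144
   near at [-1.002e-01  1.000e-04  1.104e-01] tilt -0.001 of 0
 settled 21.61 p [0.5503 0.2212 0.1434] F [-3.3  0.7 -2.5] M [-0.05  0.65 -0.08] gap 0.142
False 21.86 p [0.5503 0.2212 0.1433] F [-5.8 -0.3 -1.5] M [-0.16  1.09 -0.07] gap 0.142
   near at [-1.002e-01  1.000e-04  1.103e-01] tilt -0.002 of 0
 settled 22.01 p [0.5503 0.2212 0.1434] F [-5.  -0.6 -2.1] M [-0.16  1.03 -0.13] gap 0.146
False 22.26 p [0.5503 0.2212 0.1433] F [-6.2 -1.9  0.5] M [-0.24  1.36 -0.11] gap 0.143
   near at [-1.002e-01  1.000e-04  1.103e-01] tilt -0.003 of 0
 settled 22.41 p [0.5504 0.2212 0.1433] F [-7.2 -1.1 -0.5] M [-0.25  1.34 -0.15] gap 0.142
```

The hard stop is clear at near x = -0.1002: the plate doesn't move while Fx ramps to -7 N. I'll lower it onto the ledges, release, retreat and check.

```bash
python3 - <<'E'
from util import *
from station import robot,viewer,grip
go(robot,-.0995,.1083,0,.008,None)
go(robot,-.0998,.1081,0,.008,None)
grip(0.6,40); s=st(robot,'open')
p=np.array(s['ee_pos'])
print(robot.movel(p+[0,0,.06],max_speed=.06,max_force=6)); st(robot)
robot.movel(p+[0,0,.2],max_speed=.15)
robot.move_to([.5,-.1,.36],tool(BY,0,0)[1]); st(robot,'away')
for n in('side','top'):
    c=viewer.capture(n); np.savez(f'{n}2.npz',**c); cv2.imwrite(f'pics/{n}2.png',c['image'][:,:,::-1])
a=cv2.imread('pics/side2.png')[130:260,210:400]; b=cv2.imread('pics/top2.png')[170:310,190:290]
cv2.imwrite('pics/f.png',np.hstack([cv2.resize(a,(480,328),interpolation=cv2.INTER_CUBIC),cv2.resize(b,(234,328),interpolation=cv2.INTER_CUBIC)]))
# plate height / tilt: bright points inside the opening
for n in('side','top'):
    c=np.load(n+'2.npz'); P=cloud(c); L=Ro.from_euler('z',-BY).apply((P-B0).reshape(-1,3)).reshape(P.shape)
    m=(abs(L[...,0]-.014)<.075)&(abs(L[...,1])<.058)&(abs(L[...,2]-.114)<.007)
    Q=L[m]; k=np.linalg.lstsq(np.c_[Q[:,:2],np.ones(len(Q))],Q[:,2],rcond=None)[0]
    hd=(abs(L[...,0])<.06)&(abs(L[...,1])<.03)&(L[...,2]>.158)&(L[...,2]<.18)
    print(n,len(Q),'slopes deg',np.degrees(k[:2]).round(2),'top z',k[2].round(4),'handle',rect(c,hd,.168))
print('expected handle centre',B0[:2])
E
```

```text
False 22.86 p [0.5503 0.2214 0.1413] F [-6.7 -0.7 -1.2] M [-0.05  1.03 -0.09] gap 0.142
   near at [-0.1002  0.0003  0.1083] tilt -0.001 of 0
False 23.11 p [0.5503 0.2214 0.1414] F [-5.1 -0.1 -0.4] M [-0.15  1.05 -0.03] gap 0.146
   near at [-0.1002  0.0003  0.1084] tilt -0.0 of 0
open 23.57 p [0.5511 0.2212 0.1413] F [ 0.2 -0.4  0.8] M [ 0.   -0.03  0.02] gap 0.602
False
 24.72 p [0.5509 0.221  0.2009] F [0.2 1.2 0.1] M [ 0.04 -0.03 -0.03] gap 0.598
away 27.03 p [ 0.5003 -0.0985  0.36  ] F [-0.4 -0.4  0.3] M [ 0.03 -0.03 -0.  ] gap 0.603
side 950 slopes deg [-0.23 -1.07] top z 0.1144 handle (array([562. , 216.4]), array([46.6, 23.8]), 4.37)
top 1323 slopes deg [-0.16 -0.12] top z 0.113 handle (array([550. , 221.3]), array([69. , 15.1]), 3.94)
expected handle centre [0.5515 0.2212]
```

View pics/f.png

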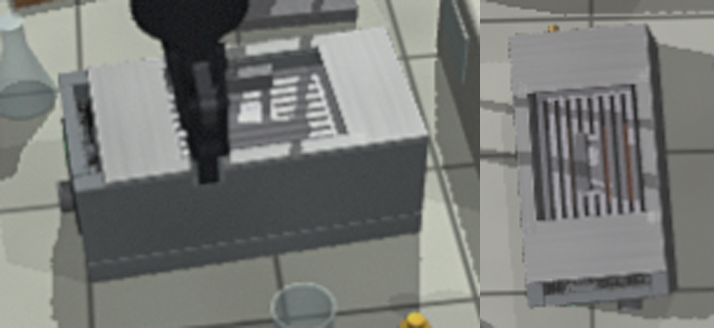

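```bash
python3 -c "
from station import job,robot
job.job_done(); print(robot.sense()['time_s'])"
```

```text
the job is handed in; nothing more can be done
the job is handed in; nothing more can be done
```

The shelf plate is in the bath under both lips, flat on the ledges and home against the far stop. The job was handed in at about 27 s on the robot's clock; the verdict is not reported.

- **Insertion:** I gripped the handle and went in about 15° nose-down. The near end felt the ledge, then met the pocket stop, which put the collar about +14 mm off nominal, matching the image estimate. I swung the far end down against light stop contact and slid the plate home. The largest forces I read were about 7 N along x, and about 10 N above the plate's hanging weight on the ledge.
- **Home contact:** The first slides stopped on changing ledge load and rubber friction, so they were not clear. With the plate raised about 2 mm it met a hard stop at near-end x = -100.2 mm (nominal -100), and the force rose to 7 N with no movement.
- **Last checks:**
  - The top view puts the handle centre within 1.5 mm of the expected home position, the plate top at z = 113 mm (nominal 114), and its slope below 0.2°.
  - The side view disagreed, giving a 1.1° sideways slope and the handle centre about 11 mm off. The gripper partly blocked that view, so I trusted the top view and the felt contacts.
  - The gripper is clear of everything and reads no contact force. I felt no contact with the bystanders, but did not re-measure their positions.

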